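# Dip the cold box and show the gauge to the scanner

### The job

Take the orange-handled dip gauge from its rest, push its rod into the slanting steel guide tube on the front of the white cold box until the brass collar stops against the tube's mouth, then draw it fully out again. Finish while still holding the gauge, clear of everything else: the rod level and still, its tip about 7 cm straight in front of the red window of the barcode scanner that stands to the left of the cold box (not the one at the far right). Leave the other things on the desk where they are.

Things in the scene. Friction and masses are not known exactly. Their poses are not given: they have to be found in the camera images.
- gauge: Dip gauge, 0.12 kg. Origin at the centre of its orange handle (90 long, 16 wide across y, 20 mm high; grip here), x axis along the rod to the tip, z up out of the handle. Brass collar 31 mm across from x = 45 to 51 mm, then a 10 mm steel rod with coloured bands, tip at x = 171 mm, last 8 mm tapered. At the start it lies in its rest, tip 30 degrees down, x away from the robot; lifts straight up.
- gauge_tip (a point): Tip of the gauge's rod, on its axis.
- gauge_collar (a point): Centre of the collar's front face (the face that stops on the tube), 51 mm from the gauge's origin.
- rest: Fixed rest of the gauge: grey foot 200 x 70 x 12 mm, two aluminium forks up to 31 mm wide on posts: one under the handle's tail (37 mm behind the gauge's origin), one under the rod just past the collar; the handle's middle 50 mm is free for the fingers. Origin on the desk below the handle's centre, which is 120 mm above the desk.
- cold_box: Fixed white insulated box with blue lid, 186 x 226 x 192 mm high; origin at the centre of its underside, x axis pointing away from the front face that carries the tube, towards the back. The tube's mouth stands 120 mm in front of the origin, 150 mm above the desk.
- guide_tube: Steel guide tube on the box's front, slanting down 30 degrees into the box. Origin at the centre of its mouth, x axis along the tube into the box. Flared mouth 26 mm wide inside and 34 mm outside, narrowing within 17 mm to a bore of 15 mm, 125 mm long and open behind; the rod goes 120 mm in before the collar stops on the mouth.
- scanner: Black barcode scanner left of the cold box, fixed upright in its grey stand on a 5 mm glass sheet (another, at the far right, plays no part), 183 mm high, 142 x 92 mm; origin under its grip, on the glass. The red window at the front of its head looks along the body's -x, its centre 70 mm in front of the origin and 159 mm above it (164 mm above the desk).
- read_point (a point): Point 70 mm straight in front of the middle of the scanner's window, 164 mm above the desk: the gauge's tip belongs here at the end.
- calculator: Desk calculator 156 x 108 x 28 mm at the left, bystander.
- stapler: Blue and black stapler, 145 mm long, bystander.
- pouch_20: Plasma pouch lying flat, right of the gauge's rest, 174 x 208 x 48 mm, bystander.
- marker_red: Red and white marker, 128 mm long, bystander.

How it is judged:
By the outcome, as a careful person would: the job done as asked, in the order asked, and still so for the second after the job is handed in, while the arm keeps its last pose, push and grip.
It also fails if it takes over 54 s, if anything falls off the work surface, if the arm or the gripper's body presses on something with over 40 N, if the wrist force passes 120 N, or if a joint passes its speed limit or range.

### The arm

A 6-joint arm with a two-finger parallel gripper is mounted at the origin on a cart in front of the work surface, level with it; the furniture and walls round the work are solid. World frame = base frame: x ahead of the robot, y to its left, z up, the work surface at z = 0. Lengths are in m, angles in rad, forces in N, time in s.
With the tool pointing down it reaches from about 0.325 to 0.775 m from the base axis. Payload 5.5 kg.
Tool frame: the origin (TCP) lies at the very end of the fingers, on their centre line; the grasp point (between the pads) lies env.pinch_z behind it (env.pinch_z is the distance from the TCP to the grasp point, in m); z points along the fingers, y is the line along which they close (so a half turn about z gives the same grasp; the last joint's range is limited). The gripper opens to 88 mm and grips with 3 to 60 N. Pads are 20 mm wide; open, the fingers measure 115 mm over their backs; the gripper's body (75 mm by 178 mm) begins 61 mm behind the grasp point.
Start: joints at [-1.396, 0.091, 1.231, -0, 1.82, -0.057], TCP at [0.138, -0.584, 0.223] pointing down, gripper open.
Joint ranges: [-2.87, 2.87], [-0.86, 2.18], [0.17, 2.46], [-1.51, 4.65], [0.06, 2.69], [-2.65, 2.65]. Speed limits (rad/s): [2.57, 2.57, 3.01, 3.14, 3.14, 3.14].

### API

Orientations are given as a rotation vector (axis times angle).
In Python, from workcell import env gives the robot as it stands.
- The arm moves only by the tool servo_tool, never from a script. Its arguments are lists of equal length, an entry for each row: "translation": the shift along the tool's x, y, z in mm, a list of three; "angular": the turn, a rotation vector about the tool's x, y, z in degrees, a list of three. In form: {"translation": [[x, y, z], ...], "angular": [[rx, ry, rz], ...]}. A call has 1 to 5 rows; each row is the pose to reach, as a shift and turn from the pose commanded when the call began, along the tool's axes at that moment; what a row does not reach only later rows make up. A row lasts 1/8 s, in which the tool goes at most 62.5 mm and 10.7 degrees, less where a joint would pass 70% of its speed; a pose out of reach is approached as far as the arm can. A call with a gripper value outside its range is refused whole. "jaw" is the closure, from 0 (fully open) to 1 (shut), set as the call begins (left out, the last holds). The fingers move at their own pace and stop on an object; the grip force is fixed at half the most. Time passes only in rows, so rows that repeat a pose let the fingers close. It gives the time, the measured TCP pose, the force, the opening and the grip force at its end, in the units of the state.
- env.state(): the state, without advancing time (a new reading comes with each control period).
- env.grab_frame(name): name is "scene" or "top"; returns a dict with "img" (420x560x3 uint8, blue, green, red), "vfov" (degrees; the focal length in pixels is half the picture's height over the tangent of half this angle, whatever the lens; pixels are square), "cx", "cy" (the principal point, pixels), "pose" (4x4, takes a point from camera to world coordinates). Camera axes: x right, y up, looking along -z (the intrinsics and any distortion apply to the point x, -y, -z); pixel columns grow to the right and rows downward; lengths in m; the calibration is good to about 2 mm. A picture is of the moment at which its call begins. There is no depth.
- env.sign_off(): hands the job in; it is judged then, once.
The state is a dict: "time_s": time; "joint_pos": joint angles; "joint_velocities": joint speeds; "tau": joint torques, N m; "tcp_pos": TCP position; "ee_rot": TCP orientation; "ft_force": force on the tool from outside, world axes, zero at the start; "ft_torque": the same for the moment, N m; "finger_gap": opening from 0.0 (shut) to 1.0 (fully open); "grip_force": force on a finger pad.
Only numpy, scipy, OpenCV 4.12 (cv2) and the standard library are available. Lean on these libraries where they do the work, as an engineer would, in place of code of your own. Each camera call takes 0.05 s, during which the arm holds its last target. There are 200 camera calls.

## Working session

There is one attempt and no reset: what is moved stays moved. The work goes in short steps, Python scripts to look and compute and a tool call to move; the robot and the scene stay as the last step left them, time stands still between calls to the robot, and variables do not carry over. Pictures are saved under pics/ and viewed, at most 10 in all, crops included, and the job is handed in when it is done.

Besides the shell and the picture viewer there is one more tool, called after "Request:" as name(argument=value, ...) on one line, values as JSON. servo_tool: Moves the arm, as the interface text tells. Its arguments: {"type":"object","properties":{"translation":{"type":"array","items":{"type":"array","items":{"type":"number"}}},"angular":{"type":"array","items":{"type":"array","items":{"type":"number"}}},"jaw":{"type":"number"}},"required":["translation","angular"]}

```bash
ls; mkdir -p pics; python3 - <<'E'
from workcell import env
import cv2, numpy as np
np.set_printoptions(precision=4,suppress=True)
print(env.pinch_z); s=env.state(); print(s)
for n in ("scene","top"):
    f=env.grab_frame(n); cv2.imwrite(f"pics/{n}0.png",f["img"]); np.savez(f"{n}0.npz",**f)
    print(n,{k:v for k,v in f.items() if k!="img"})
E
```

```text
pics
0.0187
{'time_s': 0.0, 'joint_pos': array([-1.3957,  0.0918,  1.2319,  0.    ,  1.8198, -0.0567]), 'joint_velocities': array([-0.0013, -0.0006,  0.0007,  0.0001, -0.0005,  0.0002]), 'tau': array([ -0.0002, -44.6447, -40.6449,   0.0697,   0.0291,  -0.0001]), 'tcp_pos': array([ 0.1378, -0.5837,  0.2215]), 'ee_rot': array([-3.1186, -0.3631,  0.0002]), 'ft_force': array([-0.3723, -0.2304, -0.0897]), 'ft_torque': array([-0.0296,  0.0417, -0.0513]), 'grip_force': 0.0, 'finger_gap': 1.0004895250668093}
scene {'vfov': 57.70282817628602, 'cx': 276.12269997261245, 'cy': 208.45006911955582, 'pose': array([[ 0.4705,  0.6321, -0.6156, -0.3984],
       [-0.8822,  0.3527, -0.3121, -0.5112],
       [ 0.0198,  0.69  ,  0.7236,  1.2805],
       [ 0.    ,  0.    ,  0.    ,  1.    ]])}
top {'vfov': 56.651036972933696, 'cx': 275.9939090599502, 'cy': 211.0055293638139, 'pose': array([[-0.0048,  0.9985, -0.0549,  0.4981],
       [-1.    , -0.0052, -0.0066, -0.0161],
       [-0.0069,  0.0549,  0.9985,  1.427 ],
       [ 0.    ,  0.    ,  0.    ,  1.    ]])}
```

View pics/scene0.png

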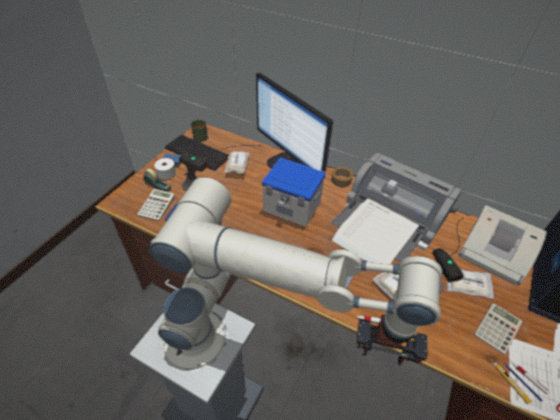

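View pics/top0.png

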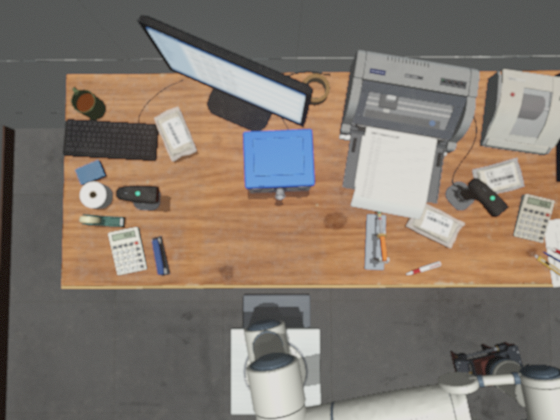

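The scene view shows the cold box at (293,190), the left scanner at (190,165), and the arm hiding the gauge. In the top view the box lid is at (279,160), the tube mouth is near (279,197), the gauge and rest are near (378,242), the left scanner is at (138,195), and the marker and pouch are to the right of the rest.

```bash
python3 - <<'E'
import cv2, numpy as np
t=np.load("top0.npz")["img"]; s=np.load("scene0.npz")["img"]
def c(i,x,y,w,h,W,H): return cv2.resize(i[y:y+h,x:x+w],(W,H),interpolation=cv2.INTER_CUBIC)
a=c(t,350,205,50,75,400,600)
b=c(t,110,170,60,45,400,300)
d=c(t,255,180,50,37,400,300)
cv2.imwrite("pics/c1.png",np.hstack([a,np.vstack([b,d])]))
a=c(s,260,160,66,66,400,400)
b=c(s,160,140,66,66,400,400)
cv2.imwrite("pics/c2.png",np.hstack([a,b]))
E
```

```text
(no output)
```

View pics/c1.png

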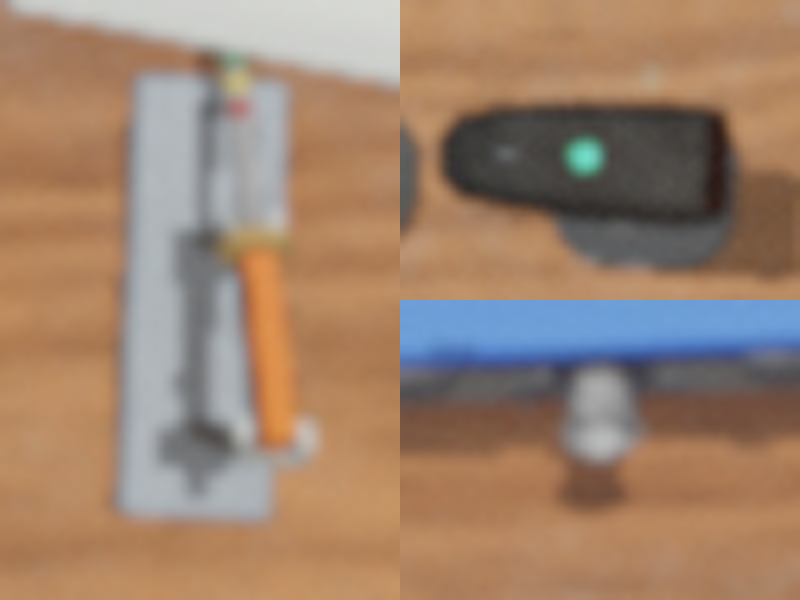

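View pics/c2.png

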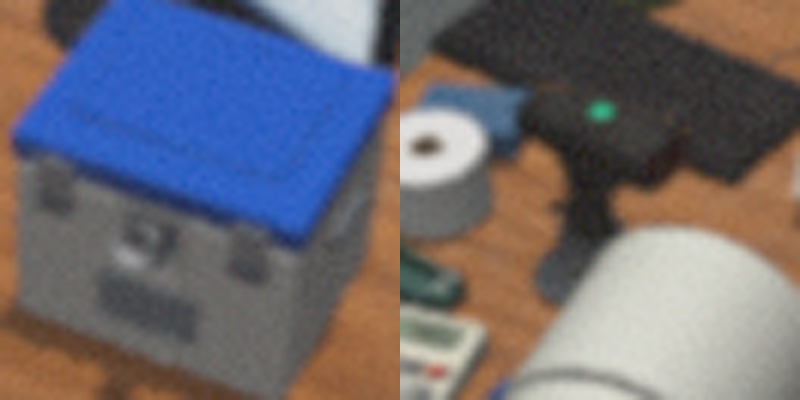

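The crops show these points:
- **Gauge (top):** the orange handle runs from (381,236) to (385,260), with the collar at row 235. The rod points up the image, slightly left.
- **Tube mouth (top):** near (279.8,197.5).
- **Scanner (top):** the head spans columns 116 to 159 at row 194, the green LED is at (137.7,193.5), and the red window is on the right end, facing world −y.

Next I measure them by mask and ray.

```bash
cat > h.py <<'E'
import cv2, numpy as np
np.set_printoptions(precision=4,suppress=True)
def cam(f): return dict(f=f["img"].shape[0]/2/np.tan(np.radians(float(f["vfov"]))/2),cx=float(f["cx"]),cy=float(f["cy"]),P=np.array(f["pose"]))
def ray(c,uv):
    uv=np.atleast_2d(uv).astype(float)
    d=np.c_[(uv[:,0]-c["cx"])/c["f"],-(uv[:,1]-c["cy"])/c["f"],-np.ones(len(uv))]
    return c["P"][:3,3],d@c["P"][:3,:3].T
def plane(c,uv,z):
    o,d=ray(c,uv); return o+d*((z-o[2])/d[:,2])[:,None]
def proj(c,p):
    q=(np.atleast_2d(p)-c["P"][:3,3])@c["P"][:3,:3]
    return np.c_[c["cx"]-c["f"]*q[:,0]/q[:,2],c["cy"]+c["f"]*q[:,1]/q[:,2]]
def tri(c1,u1,c2,u2):
    o1,d1=ray(c1,u1);o2,d2=ray(c2,u2)
    A=np.c_[d1[0],-d2[0]];k=np.linalg.lstsq(A,o2-o1,rcond=None)[0]
    a,b=o1+k[0]*d1[0],o2+k[1]*d2[0]; return (a+b)/2,np.linalg.norm(a-b)
def mask(img,lo,hi,box):
    m=cv2.inRange(cv2.cvtColor(img,cv2.COLOR_BGR2HSV),lo,hi); o=np.zeros_like(m); x,y,w,h=box
    o[y:y+h,x:x+w]=m[y:y+h,x:x+w]; n,l,st,ce=cv2.connectedComponentsWithStats(o)
    k=1+np.argmax(st[1:,4]); return (l==k).astype(np.uint8),ce[k],st[k]
E
python3 - <<'E'
from h import *
T=np.load("top0.npz");S=np.load("scene0.npz");t=cam(T);s=cam(S)
def rect(m): 
    r=cv2.minAreaRect(cv2.findContours(m,0,1)[0][0]); return cv2.boxPoints(r)
# handle
m,c,st=mask(T["img"],(5,150,120),(18,255,255),(360,230,40,40)); ys,xs=np.nonzero(m)
print("handle",c,st); 
# axis: row-wise centre fit
rows=np.arange(st[1]+1,st[1]+st[3]-2); mid=[xs[ys==r].mean() for r in rows]; k=np.polyfit(rows,mid,1)
r0,r1=st[1],st[1]+st[3]-1; print("ends px",np.polyval(k,r0),r0,np.polyval(k,r1),r1)
zc=0.1287
print("handle centre",plane(t,c,zc)); a=plane(t,[[np.polyval(k,r0),r0-.5]],zc-.0225)[0];b=plane(t,[[np.polyval(k,r1),r1+.5]],zc+.0225)[0]
print(a,b,"len",np.linalg.norm(a-b),"yaw",np.degrees(np.arctan2(*(a-b)[[1,0]])))
# red band etc: rod tip green
m,c,st=mask(T["img"],(35,60,40),(85,255,255),(365,200,30,30));print("green",c,st,plane(t,c,.12-.5*.16))
m,c,st=mask(T["img"],(0,120,80),(4,255,255),(365,200,30,30));print("red",c,st,plane(t,c,.12-.5*.125))
# foot
m,c,st=mask(T["img"],(90,15,110),(130,90,255),(355,205,45,70));q=rect(m);print("foot",plane(t,q,.012))
# lid
m,c,st=mask(T["img"],(100,120,120),(125,255,255),(230,120,100,80));q=rect(m);p=plane(t,q,.19);print("lid top",p,p.mean(0),np.linalg.norm(p-np.roll(p,1,0),axis=1),plane(t,c,.19))
m,c,st=mask(S["img"],(100,120,60),(125,255,255),(250,150,80,80));h=cv2.approxPolyDP(cv2.findContours(m,0,1)[0][0],4,True)[:,0];print("lid scene",h.tolist(),plane(s,h,.19))
# scanner LED
m,c,st=mask(T["img"],(70,80,100),(95,255,255),(120,180,40,30));m2,c2,st2=mask(S["img"],(60,80,80),(95,255,255),(180,145,30,30))
print("led",c,c2,tri(t,c,s,c2))
m,c,st=mask(T["img"],(0,0,0),(180,255,70),(112,180,52,26));q=rect(m);print("head",c,st,q.tolist());print(plane(t,q,.18),plane(t,c,.18))
print("window", plane(t,[[158.3,195]],.18),"tubemouth top",plane(t,[[279.8,197.5]],.15),tri(t,[279.8,197.5],s,[260+135/6.06,160+243/6.06]))
g=T["img"][183:204,270:291].mean(2).astype(int);print(g)
E
```

```text
handle [383.28 247.24] [380 236   7  24 100]
ends px 381.9428571428573 236 384.7506493506495 259
handle centre [[ 0.4474 -0.3625  0.1287]]
[ 0.4861 -0.3648  0.1062] [ 0.4086 -0.3605  0.1512] len 0.08972403618967718 yaw -3.179291503627859Traceback (most recent call last):
  File "<stdin>", line 15, in <module>
  File "h.py", line 20, in mask
    k=1+np.argmax(st[1:,4]); return (l==k).astype(np.uint8),ce[k],st[k]
        ~~~~~~~~~^^^^^^^^^^
    return _wrapfunc(a, 'argmax', axis=axis, out=out, **kwds)
    return bound(*args, **kwds)
ValueError: attempt to get argmax of an empty sequence
```

```bash
python3 - <<'E'
from h import *
T=np.load("top0.npz");S=np.load("scene0.npz");t=cam(T);s=cam(S)
def rect(m): 
    return cv2.boxPoints(cv2.minAreaRect(max(cv2.findContours(m,0,1)[0],key=cv2.contourArea)))
def tr(n,f):
    try: f()
    except Exception as e: print(n,"fail",e)
def foot():
    m,c,st=mask(T["img"],(90,10,110),(130,90,255),(355,205,45,70));q=rect(m);p=plane(t,q,.012);print("foot",p,p.mean(0),np.linalg.norm(p-np.roll(p,1,0),axis=1))
def lid():
    m,c,st=mask(T["img"],(100,120,120),(125,255,255),(230,120,100,80));q=rect(m);p=plane(t,q,.19);print("lid top",q.tolist(),p,p.mean(0),np.linalg.norm(p-np.roll(p,1,0),axis=1),plane(t,c,.19))
    m,c,st=mask(S["img"],(100,120,60),(125,255,255),(250,150,80,80));h=cv2.approxPolyDP(cv2.findContours(m,0,1)[0][0],4,True)[:,0];print("lid scene",h.tolist(),plane(s,h,.19))
def led():
    m,c,st=mask(T["img"],(60,80,100),(100,255,255),(120,180,40,30));m2,c2,st2=mask(S["img"],(60,80,80),(95,255,255),(180,145,30,30));print("led",c,c2,tri(t,c,s,c2))
def head():
    m,c,st=mask(T["img"],(0,0,0),(180,255,70),(112,180,52,26));q=rect(m);print("head",c,st,q.tolist());print(plane(t,q,.18),plane(t,c,.18))
for n,f in dict(foot=foot,lid=lid,led=led,head=head).items(): tr(n,f)
print("window", plane(t,[[158.3,195]],.18),"tubemouth top",plane(t,[[279.8,197.5]],.15),tri(t,[279.8,197.5],s,[260+135/6.06,160+243/6.06]))
g=T["img"][185:204,268:292].mean(2).astype(int);print(g)
E
```

```text
foot [[ 0.5598 -0.3298  0.012 ]
 [ 0.5594 -0.3913  0.012 ]
 [ 0.3684 -0.3876  0.012 ]
 [ 0.3686 -0.3264  0.012 ]] [ 0.4641 -0.3588  0.012 ] [0.1911 0.0616 0.1911 0.0611]
lid top [[243.29393005371094, 131.3482208251953], [311.185302734375, 128.63255310058594], [313.461669921875, 185.54151916503906], [245.5703125, 188.25718688964844]] [[ 0.8234  0.0961  0.19  ]
 [ 0.8308 -0.1224  0.19  ]
 [ 0.6469 -0.1278  0.19  ]
 [ 0.6394  0.0888  0.19  ]] [ 0.7351 -0.0163  0.19  ] [0.1842 0.2185 0.184  0.2168] [[ 0.7337 -0.016   0.19  ]]
lid scene [[280, 157], [263, 183], [308, 200], [324, 172]] [[ 0.8227  0.0957  0.19  ]
 [ 0.6333  0.0774  0.19  ]
 [ 0.634  -0.1313  0.19  ]
 [ 0.8254 -0.12    0.19  ]]
led [137.2  192.92] [192.7143 157.8571] (array([0.6265, 0.4366, 0.1874]), np.float64(0.000629991907336585))
head [139.3003 195.0087] [117 187  42  17 343] [[117.0, 187.0], [158.0, 187.0], [158.0, 203.0], [117.0, 203.0]]
[[0.6469 0.5046 0.18  ]
 [0.6462 0.3721 0.18  ]
 [0.5945 0.3715 0.18  ]
 [0.5952 0.5037 0.18  ]] [[0.6206 0.4321 0.18  ]]
window [[0.6203 0.3708 0.18  ]] tubemouth top [[ 0.6128 -0.020
[... 1303 characters left out ...]
03 103 102 104 101 102 118 135 155 172 181 184 178 165 148 137 127
  121 117 117 120 121 118]
 [118 120 119 119 118 109 104 110 124 143 159 172 174 166 152 144 137 133
  131 129 130 132 131 130]
 [129 132 129 130 127 119 113 105 106 115 130 144 146 136 127 131 133 133
  131 131 128 131 128 129]
 [131 131 131 131 129 127 124 111  96  92 100 105 107 106 111 123 128 127
  126 126 125 125 125 126]
 [130 128 128 129 128 127 123 110  94  87  88  87  90  92 108 121 126 125
  124 123 124 125 126 126]
 [126 126 125 126 126 124 117 104  88  85  86  86  84  88 100 113 120 122
  123 121 123 123 124 123]
 [124 122 123 123 125 122 110  95  85  81  83  84  82  84  89 108 116 119
  120 119 120 119 118 120]]
```

```bash
cat >> h.py <<'E'
from scipy.spatial.transform import Rotation as Ro
def gframe(yaw,pitch):  # gauge axes, pitch = tip down (deg)
    return Ro.from_euler("ZY",[yaw,pitch],degrees=True).as_matrix()
PZ=0.0187
def toolfor(G,g0,gx=0.0):  # tool x=gauge x, y=-gauge y, z=-gauge z ; g0 gauge origin, grip at gx
    R=G@np.diag([1,-1,-1.]); return R,np.array(g0)+G[:,0]*gx+R[:,2]*PZ
def move(R,p,s):
    R0=Ro.from_rotvec(s["ee_rot"]).as_matrix()
    return R0.T@(p-s["tcp_pos"])*1000, np.degrees(Ro.from_matrix(R0.T@R).as_rotvec())
E
python3 - <<'E'
from h import *
from workcell import env
T=np.load("top0.npz");t=cam(T)
print("foot c",plane(t,[[375.4,242]],.012),"collar",plane(t,[[382.0,235.4]],.108),"red",plane(t,[[379.75,218.4]],.058),"yellow", plane(t,[[379.3,215]],.052),"handle mid",plane(t,[[383.28,248.3]],.1287))
s=env.state()
for up in (.12,0):
    G=gframe(-1.5,30);R,p=toolfor(G,np.array([.442,-.362,.12]),.004);p=p-R[:,2]*up;print(p,*move(R,p,s))
E
```

```text
foot c [[ 0.4619 -0.3656  0.012 ]] collar [[ 0.4864 -0.3645  0.108 ]] red [[ 0.5455 -0.371   0.058 ]] yellow [[ 0.5578 -0.3712  0.052 ]] handle mid [[ 0.4439 -0.3625  0.1287]]
[ 0.4961 -0.3634  0.2057] [ 399.3142 -132.0433   16.1802] [  3.7725 -29.8249  14.4675]
[ 0.4361 -0.3618  0.1018] [ 341.2892 -147.1716  120.1237] [  3.7725 -29.8249  14.4675]
```

Request:
servo_tool(translation=[[40,-13,0],[95,-32,2],[150,-50,4],[205,-68,6],[250,-83,8]], angular=[[0.4,-3,1.6],[0.9,-7.5,4],[1.4,-12,6.4],[2,-16.5,8.8],[2.5,-20,10.6]], jaw=0)

```text
time_s: 0.72
tcp_pos: [0.364, -0.444, 0.2141]
ee_rot: [-3.089, -0.07, 0.552]
ft_force: [-0.0, -0.2, 0.6]
finger_gap: 1.001
grip_force: 0.0
```

```bash
cat > g.py <<'E'
from h import *
from workcell import env
import sys
s=env.state(); print(s["time_s"],s["tcp_pos"],s["ft_force"],s["finger_gap"],s["grip_force"])
def to(yaw,pitch,g0,gx,up=0):
    R,p=toolfor(gframe(yaw,pitch),np.array(g0),gx); p=p-R[:,2]*up; print(p,*move(R,p,s))
E
python3 - <<'E'
from g import *
for up in (.12,.04,0): to(-3.5,30,[.442,-.362,.12],.004,up)
E
```

```text
0.725 [ 0.364  -0.444   0.2141] [-0.0191 -0.1779  0.6476] 1.001429531967413 0.0
[ 0.496  -0.3653  0.2057] [130.1262 -72.8448 -38.3284] [ 1.9899 -9.6905  5.6832]
[ 0.4561 -0.3629  0.1364] [116.8223 -76.2737  40.4831] [ 1.9899 -9.6905  5.6832]
[ 0.4361 -0.3616  0.1018] [110.1704 -77.9882  79.8888] [ 1.9899 -9.6905  5.6832]
```

Request:
servo_tool(translation=[[45,-25,-13],[90,-51,-27],[130,-73,-38],[130,-73,-38],[121,-75,16]], angular=[[0.7,-3.3,2],[1.4,-6.7,4],[2,-9.7,5.7],[2,-9.7,5.7],[2,-9.7,5.7]])

```text
time_s: 1.35
tcp_pos: [0.4691, -0.3667, 0.1609]
ee_rot: [-3.026, 0.092, 0.796]
ft_force: [0.6, -0.6, 0.5]
finger_gap: 1.0
grip_force: 0.0
```

```bash
python3 - <<'E'
from g import *
to(-3.5,30,[.442,-.362,.12],.004,0)
out=[]
for n,(x,y,w,h) in dict(scene=(330,190,110,120),top=(340,200,110,120)).items():
    f=env.grab_frame(n);out.append(cv2.resize(f["img"][y:y+h,x:x+w],(400,436),interpolation=2))
cv2.imwrite("pics/a1.png",np.hstack(out))
E
```

```text
1.35 [ 0.4691 -0.3667  0.1609] [ 0.6062 -0.62    0.5306] 1.0000954782566285 0.0
[ 0.4361 -0.3616  0.1018] [ 0.1796 -3.2898 67.8033] [ 0.2365 -0.5403 -0.0546]
```

View pics/a1.png

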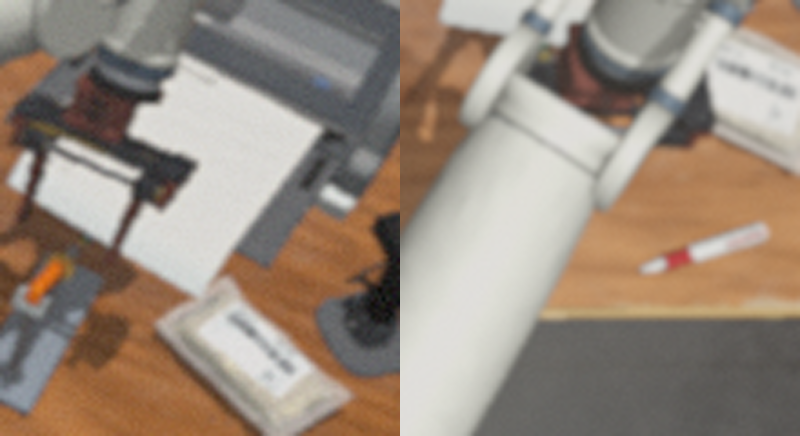

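The scene crop shows the open gripper above and ahead of the orange handle, with the handle between the fingers at about (343,266). In the top view the arm hides it. I'll check the gauge height and position against the scene view.

```bash
python3 - <<'E'
from g import *
f=env.grab_frame("scene");c=cam(f)
m,ce,st=mask(f["img"],(5,150,100),(18,255,255),(325,240,40,60));print("orange",ce,st)
g=np.array([.442,-.362,.12]);G=gframe(-3.5,30)
L=lambda x,z:g+G[:,0]*x+G[:,2]*z
print(proj(c,[g,L(0,.01),L(-.045,.01),L(.045,.01),L(.048,.0155)]))
t=cam(np.load("top0.npz"));print(tri(t,[383.28,247.24],c,ce))
E
```

```text
1.45 [ 0.4609 -0.3634  0.1496] [-0.4075  0.8262 -1.0057] 0.9998318276181222 0.0
orange [354.7143 294.1571] [342 284  23  16 210]
[[341.5191 267.3338]
 [342.4319 265.0162]
 [338.7665 268.9614]
 [345.8964 261.2874]
 [346.6144 259.7992]]
(array([ 0.4479, -0.4205, -0.0309]), np.float64(0.032821122785106585))
```

Request:
servo_tool(translation=[[0,0,15],[0,0,30],[0,0,45],[0,0,54],[0,0,54]], angular=[[0,0,0],[0,0,0],[0,0,0],[0,0,0],[0,0,0]])

```text
time_s: 2.12
tcp_pos: [0.4406, -0.3648, 0.1138]
ee_rot: [-3.021, 0.095, 0.801]
ft_force: [-0.6, 1.2, -0.2]
finger_gap: 1.0
grip_force: 0.0
```

```bash
python3 - <<'E'
from g import *
to(-3.5,30,[.442,-.362,.12],.004,0)
E
```

```text
2.125 [ 0.4406 -0.3648  0.1138] [-0.5759  1.2016 -0.1511] 0.9997061125742142 0.0
[ 0.4361 -0.3616  0.1018] [ 1.9358 -2.8601 12.7417] [ 0.0274 -0.2944 -0.1068]
```

Request:
servo_tool(translation=[[0,0,0],[0,0,0]], angular=[[0,0,0],[0,0,0]])

```text
time_s: 2.38
tcp_pos: [0.4405, -0.3641, 0.1127]
ee_rot: [-3.02, 0.093, 0.803]
ft_force: [-0.1, -0.3, 0.1]
finger_gap: 1.001
grip_force: 0.0
```

```bash
python3 - <<'E'
from g import *
to(-3.5,30,[.442,-.362,.12],.004,0)
E
```

```text
2.375 [ 0.4405 -0.3641  0.1127] [-0.055  -0.3285  0.1454] 1.0005070599307049 0.0
[ 0.4361 -0.3616  0.1018] [ 1.5339 -2.225  11.6901] [ 0.0029 -0.2006 -0.042 ]
```

Request:
servo_tool(translation=[[1,-2,6],[1.5,-2,12],[1.5,-2,12]], angular=[[0,0,0],[0,0,0],[0,0,0]])

```text
time_s: 2.75
tcp_pos: [0.4349, -0.3613, 0.0999]
ee_rot: [-3.017, 0.093, 0.807]
ft_force: [-0.8, -0.2, -0.0]
finger_gap: 0.996
grip_force: 0.0
```

Request:
servo_tool(translation=[[0,0,0],[0,0,0],[0,0,0],[0,0,0],[0,0,0]], angular=[[0,0,0],[0,0,0],[0,0,0],[0,0,0],[0,0,0]], jaw=1)

```text
time_s: 3.38
tcp_pos: [0.4355, -0.3616, 0.1008]
ee_rot: [-3.019, 0.093, 0.805]
ft_force: [-0.7, 0.1, -0.2]
finger_gap: 0.472
grip_force: 0.0
```

Request:
servo_tool(translation=[[0,0,0],[0,0,0],[0,0,0]], angular=[[0,0,0],[0,0,0],[0,0,0]])

```text
time_s: 3.75
tcp_pos: [0.4355, -0.3617, 0.1008]
ee_rot: [-3.019, 0.093, 0.805]
ft_force: [-0.3, -0.5, -0.4]
finger_gap: 0.181
grip_force: 30.0
```

```bash
python3 - <<'E'
from g import *
R=Ro.from_rotvec(s["ee_rot"]).as_matrix()
print("grasp pt",s["tcp_pos"]-R[:,2]*PZ,s["ft_torque"])
print("up in tool axes",R.T@[0,0,1])
E
```

```text
3.75 [ 0.4355 -0.3617  0.1008] [-0.2789 -0.5116 -0.4105] 0.18066581819961078 29.97220069169998
grasp pt [ 0.4448 -0.3622  0.117 ] [-0.0289 -0.2257 -0.0197]
up in tool axes [-0.4978 -0.0001 -0.8673]
```

Request:
servo_tool(translation=[[-7,0,-12],[-20,0,-34],[-35,0,-61],[-50,0,-87],[-65,0,-113]], angular=[[0,0,0],[0,0,0],[0,0,0],[0,0,0],[0,0,0]])

```text
time_s: 4.38
tcp_pos: [0.4353, -0.3616, 0.2332]
ee_rot: [-3.019, 0.094, 0.804]
ft_force: [0.3, 0.4, -1.7]
finger_gap: 0.178
grip_force: 30.0
```

Request:
servo_tool(translation=[[0,0,0],[0,0,0]], angular=[[0,0,0],[0,0,0]])

```text
time_s: 4.62
tcp_pos: [0.4353, -0.3616, 0.2302]
ee_rot: [-3.018, 0.093, 0.806]
ft_force: [0.1, 0.2, -2.4]
finger_gap: 0.182
grip_force: 30.0
```

```bash
python3 - <<'E'
from g import *
f=env.grab_frame("scene");c=cam(f);cv2.imwrite("pics/l0.png",f["img"])
R=Ro.from_rotvec(s["ee_rot"]).as_matrix();gp=s["tcp_pos"]-R[:,2]*PZ
g=gp-R[:,0]*.004
print(proj(c,[g,g+R[:,0]*.048,g+R[:,0]*.171]))
# pre-insert: tip 35 mm before mouth along tube
G=gframe(2.2,30);M=np.array([.6145,-.0205,.150])
print("pre");to(2.2,30,M-G[:,0]*(.171+.035),.004)
x,y=np.int32(proj(c,[g+R[:,0]*.09])[0])
cv2.imwrite("pics/l1.png",cv2.resize(f["img"][y-50:y+50,x-60:x+60],(720,600),interpolation=2));print(x-60,y-50)
E
```

```text
4.625 [ 0.4353 -0.3616  0.2302] [ 0.1438  0.1729 -2.3819] 0.18192021782075854 29.97258871793747
[[346.7959 245.8995]
 [350.604  242.2382]
 [359.36   233.8194]]
pre
[ 0.4303 -0.0276  0.2348] [ -24.3121 -333.0541    9.0003] [-2.9033 -0.1106 -4.9423]
293 189
```

View pics/l1.png

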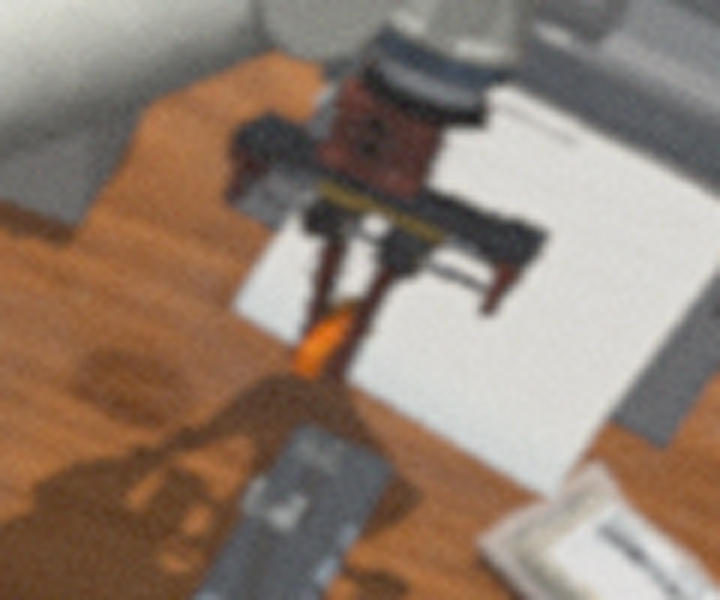

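Scene: the gauge is held between the fingers at about (347,246) and the rest is empty. The gripper hides the rod. Next I carry it to a point in front of the tube.

Request:
servo_tool(translation=[[-2,-25,1],[-6,-80,2],[-10,-135,4],[-14,-190,5],[-18,-240,6]], angular=[[-0.2,0,-0.4],[-0.7,0,-1.2],[-1.2,0,-2],[-1.6,0,-2.8],[-2.1,-0.1,-3.5]])

```text
time_s: 5.3
tcp_pos: [0.4309, -0.119, 0.2335]
ee_rot: [3.031, 0.015, -0.815]
ft_force: [0.6, 0.6, -0.6]
finger_gap: 0.185
grip_force: 30.0
```

Request:
servo_tool(translation=[[-2,-30,1],[-4,-60,2],[-6,-80,2],[-6,-88,2],[-6,-88,2]], angular=[[-0.3,0,-0.5],[-0.6,0,-1],[-0.8,0,-1.4],[-0.8,0,-1.4],[-0.8,0,-1.4]])

```text
time_s: 5.92
tcp_pos: [0.4246, -0.0332, 0.2358]
ee_rot: [3.024, 0.056, -0.81]
ft_force: [-1.1, -0.8, -1.3]
finger_gap: 0.177
grip_force: 30.0
```

Request:
servo_tool(translation=[[0,0,0],[0,0,0]], angular=[[0,0,0],[0,0,0]])

```text
time_s: 6.18
tcp_pos: [0.4247, -0.0337, 0.2361]
ee_rot: [3.024, 0.055, -0.809]
ft_force: [-0.1, 0.0, -0.4]
finger_gap: 0.183
grip_force: 30.0
```

```bash
python3 - <<'E'
from g import *
G=gframe(2.2,30);M=np.array([.6145,-.0205,.150])
to(2.2,30,M-G[:,0]*(.171+.035),.004)
R=Ro.from_rotvec(s["ee_rot"]).as_matrix();gp=s["tcp_pos"]-R[:,2]*PZ
g=gp-R[:,0]*.004; print("pred tip",g+R[:,0]*.171)
o=[]
for n in("scene","top"):
    f=env.grab_frame(n);c=cam(f);cv2.imwrite(f"pics/p_{n}.png",f["img"])
    q=proj(c,[g,g+R[:,0]*.048,g+R[:,0]*.171,M]);print(n,q)
    x,y=np.int32(q[2]);x-=40;y-=40;print(x,y)
    o.append(cv2.resize(f["img"][y:y+80,x:x+80],(400,400),interpolation=2))
cv2.imwrite("pics/p1.png",np.hstack(o))
E
```

```text
6.175 [ 0.4247 -0.0337  0.2361] [-0.0627  0.0444 -0.4135] 0.18325197305324986 29.972485899925232
[ 0.4303 -0.0276  0.2348] [ 5.7247 -5.8995 -1.8476] [-0.003  -0.0348 -0.134 ]
pred tip [ 0.5786 -0.0282  0.1689]
scene [[262.0555 212.6793]
 [267.164  209.8489]
 [278.9542 203.3162]
 [281.2189 200.4795]]
238 163
top [[284.5821 254.9817]
 [283.8972 240.9006]
 [282.2723 207.4926]
 [279.8277 196.9793]]
242 167
```

View pics/p1.png

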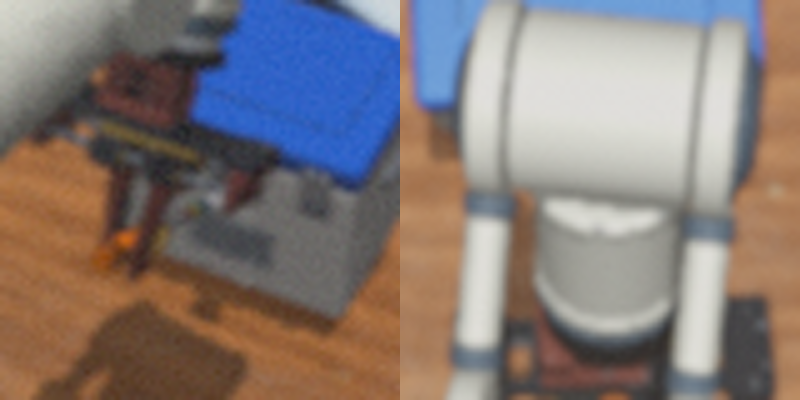

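The scene view shows the handle at (261,212.6), as predicted, and the rod's coloured bands at about (277,204), aimed at the tube. I'll correct the offset and bring the tip near the mouth.

Request:
servo_tool(translation=[[6,-6,-2],[14,-6,-2],[24,-6,-2],[34,-6,-2],[34,-6,-2]], angular=[[0,0,0],[0,0,0],[0,0,0],[0,0,0],[0,0,0]])

```text
time_s: 6.9
tcp_pos: [0.4551, -0.0259, 0.2199]
ee_rot: [3.023, 0.057, -0.812]
ft_force: [0.2, 0.2, -0.3]
finger_gap: 0.18
grip_force: 30.0
```

```bash
cat > chk.py <<'E'
from g import *
G=gframe(2.2,30);M=np.array([.6145,-.0205,.150])
R=Ro.from_rotvec(s["ee_rot"]).as_matrix();g=s["tcp_pos"]-R[:,2]*PZ-R[:,0]*.004
print("tip in tube frame mm (x along, y, z)",G.T@(g+R[:,0]*.171-M)*1000, "rot err",move(G@np.diag([1,-1,-1.]),s["tcp_pos"],s)[1],"force tube axes",G.T@s["ft_force"],"torque",s["ft_torque"])
E
python3 chk.py; python3 - <<'E'
from g import *
f=env.grab_frame("scene")
cv2.imwrite("pics/p2.png",cv2.resize(f["img"][180:225,250:310],(800,600),interpolation=2))
E
```

```text
6.9 [ 0.4551 -0.0259  0.2199] [ 0.1751  0.1617 -0.3204] 0.1802364266745588 29.972576200962067
tip in tube frame mm (x along, y, z) [-5.9878  0.575  -0.7208] rot err [ 0.0162  0.0681 -0.0582] force tube axes [ 0.3172  0.1549 -0.1869] torque [-0.0065 -0.2568 -0.0765]
6.9 [ 0.4551 -0.0259  0.2199] [ 0.1751  0.1617 -0.3204] 0.1802364266745588 29.972576200962067
```

View pics/p2.png

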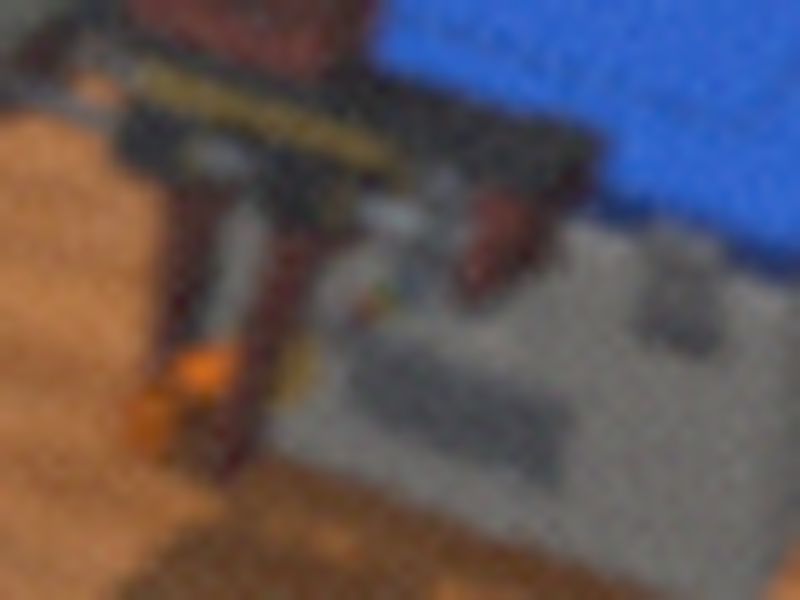

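The rod's banded end at crop (385,300) runs into the tube mouth at about (415,260), so it is aligned. I'll advance gently and watch the force.

Request:
servo_tool(translation=[[4,0,0],[8,0,0],[12,0,0],[16,0,0],[16,0,0]], angular=[[0,0,0],[0,0,0],[0,0,0],[0,0,0],[0,0,0]])

```text
time_s: 7.58
tcp_pos: [0.4688, -0.0254, 0.2126]
ee_rot: [3.024, 0.056, -0.81]
ft_force: [-0.3, 0.2, -1.3]
finger_gap: 0.183
grip_force: 30.0
```

```bash
python3 chk.py
```

```text
7.575 [ 0.4688 -0.0254  0.2126] [-0.2903  0.2246 -1.2621] 0.18321648419626713 29.972546696662903
tip in tube frame mm (x along, y, z) [9.4418 0.5331 0.0176] rot err [ 0.0204 -0.0059 -0.0664] force tube axes [ 0.3873  0.2356 -1.2337] torque [ 0.     -0.2893 -0.038 ]
```

Request:
servo_tool(translation=[[4,0,0],[8,0,0],[12,0,0],[16,0,0],[16,0,0]], angular=[[0,0,0],[0,0,0],[0,0,0],[0,0,0],[0,0,0]])

```text
time_s: 8.2
tcp_pos: [0.4826, -0.0249, 0.2046]
ee_rot: [3.024, 0.057, -0.81]
ft_force: [-0.4, 0.4, -1.2]
finger_gap: 0.183
grip_force: 30.0
```

```bash
python3 chk.py
```

```text
8.2 [ 0.4826 -0.0249  0.2046] [-0.3785  0.3549 -1.2465] 0.18323745878529604 29.97255116701126
tip in tube frame mm (x along, y, z) [25.4616  0.5328 -0.0052] rot err [ 0.019  -0.0034 -0.0633] force tube axes [ 0.3075  0.3691 -1.2618] torque [-0.0119 -0.3058 -0.0192]
```

Request:
servo_tool(translation=[[5,0,0],[10,0,0],[15,0,0],[20,0,0],[24,0,0]], angular=[[0,0,0],[0,0,0],[0,0,0],[0,0,0],[0,0,0]])

```text
time_s: 8.82
tcp_pos: [0.5036, -0.0241, 0.1926]
ee_rot: [3.024, 0.056, -0.81]
ft_force: [-0.4, -0.2, -0.8]
finger_gap: 0.183
grip_force: 30.0
```

```bash
python3 chk.py
```

```text
8.825 [ 0.5036 -0.0241  0.1926] [-0.3757 -0.1532 -0.7892] 0.18253209357269418 29.972472488880157
tip in tube frame mm (x along, y, z) [49.558   0.4779  0.1924] rot err [ 0.0233 -0.0215 -0.069 ] force tube axes [ 0.0644 -0.1387 -0.8741] torque [ 0.0188 -0.3067 -0.0393]
```

Request:
servo_tool(translation=[[5,0,0],[10,0,0],[15,0,0],[20,0,0],[25,0,0]], angular=[[0,0,0],[0,0,0],[0,0,0],[0,0,0],[0,0,0]])

```text
time_s: 9.45
tcp_pos: [0.5252, -0.0233, 0.1802]
ee_rot: [3.024, 0.056, -0.809]
ft_force: [0.5, 0.4, -1.3]
finger_gap: 0.181
grip_force: 30.0
```

```bash
python3 chk.py
```

```text
9.45 [ 0.5252 -0.0233  0.1802] [ 0.4553  0.3908 -1.2725] 0.18086978891852087 29.972442090511322
tip in tube frame mm (x along, y, z) [74.5213  0.419   0.3381] rot err [ 0.0236 -0.0356 -0.0712] force tube axes [ 1.0432  0.373  -0.867 ] torque [ 0.0388 -0.2855  0.03  ]
```

Request:
servo_tool(translation=[[5,0,0],[10,0,0],[15,0,0],[20,0,0],[25,0,0]], angular=[[0,0,0],[0,0,0],[0,0,0],[0,0,0],[0,0,0]])

```text
time_s: 10.07
tcp_pos: [0.5469, -0.0225, 0.1678]
ee_rot: [3.024, 0.056, -0.809]
ft_force: [0.9, -0.9, -0.0]
finger_gap: 0.177
grip_force: 30.0
```

```bash
python3 chk.py
```

```text
10.075 [ 0.5469 -0.0225  0.1678] [ 0.8926 -0.8713 -0.0213] 0.17731712224811066 29.97252255678177
tip in tube frame mm (x along, y, z) [99.5074  0.4194  0.3915] rot err [ 0.0241 -0.0382 -0.0682] force tube axes [ 0.7541 -0.9049  0.4108] torque [ 0.0654 -0.3336  0.0555]
```

Request:
servo_tool(translation=[[3,0,0],[6,0,0],[9,0,0],[12,0,0],[15,0,0]], angular=[[0,0,0],[0,0,0],[0,0,0],[0,0,0],[0,0,0]])

```text
time_s: 10.7
tcp_pos: [0.5597, -0.022, 0.1604]
ee_rot: [3.024, 0.056, -0.809]
ft_force: [0.1, -0.2, -1.0]
finger_gap: 0.178
grip_force: 30.0
```

Request:
servo_tool(translation=[[1,0,0],[2,0,0],[2,0,0]], angular=[[0,0,0],[0,0,0],[0,0,0]])

```text
time_s: 11.08
tcp_pos: [0.5613, -0.0219, 0.1595]
ee_rot: [3.024, 0.056, -0.809]
ft_force: [0.7, -0.1, -0.3]
finger_gap: 0.177
grip_force: 30.0
```

```bash
python3 chk.py
```

```text
11.075 [ 0.5613 -0.0219  0.1595] [ 0.6741 -0.1493 -0.328 ] 0.17657076295211796 29.97234284877777
tip in tube frame mm (x along, y, z) [116.1716   0.412    0.3697] rot err [ 0.0218 -0.0321 -0.0685] force tube axes [ 0.7424 -0.1751  0.0499] torque [ 0.0091 -0.2543 -0.0051]
```

Request:
servo_tool(translation=[[1,0,0],[2,0,0],[3,0,0]], angular=[[0,0,0],[0,0,0],[0,0,0]])

```text
time_s: 11.45
tcp_pos: [0.564, -0.0219, 0.1579]
ee_rot: [3.024, 0.056, -0.809]
ft_force: [0.8, -0.2, -0.3]
finger_gap: 0.181
grip_force: 30.0
```

```bash
python3 chk.py
```

```text
11.45 [ 0.564  -0.0219  0.1579] [ 0.7804 -0.2423 -0.306 ] 0.18063762929879734 29.97256189584732
tip in tube frame mm (x along, y, z) [119.2343   0.387    0.3984] rot err [ 0.0246 -0.0385 -0.0709] force tube axes [ 0.8203 -0.272   0.1202] torque [-0.0208 -0.2885 -0.0086]
```

Request:
servo_tool(translation=[[1,0,0],[2,0,0],[2,0,0]], angular=[[0,0,0],[0,0,0],[0,0,0]])

```text
time_s: 11.82
tcp_pos: [0.565, -0.0218, 0.1574]
ee_rot: [3.023, 0.056, -0.812]
ft_force: [-5.8, -0.1, 2.1]
finger_gap: 0.183
grip_force: 30.0
```

```bash
python3 chk.py
```

```text
11.825 [ 0.565  -0.0218  0.1574] [-5.8383 -0.1382  2.116 ] 0.18319955910161548 29.97567057609558
tip in tube frame mm (x along, y, z) [120.4248   0.3508   0.1508] rot err [ 0.017   0.0698 -0.0787] force tube axes [-6.115   0.086  -1.0872] torque [-0.0391  0.6732 -0.0071]
```

Contact at 120.4 mm with −6 N along the axis, so the collar has reached the mouth. I'll press slightly more, check, then draw out.

Request:
servo_tool(translation=[[1,0,0],[1,0,0],[1,0,0]], angular=[[0,0,0],[0,0,0],[0,0,0]])

```text
time_s: 12.2
tcp_pos: [0.565, -0.0218, 0.1575]
ee_rot: [3.023, 0.056, -0.815]
ft_force: [-9.8, -0.6, 3.3]
finger_gap: 0.18
grip_force: 30.0
```

```bash
python3 chk.py; python3 - <<'E'
from g import *
f=env.grab_frame("scene")
cv2.imwrite("pics/ins.png",cv2.resize(f["img"][175:220,255:315],(800,600),interpolation=2))
E
```

```text
12.2 [ 0.565  -0.0218  0.1575] [-9.8367 -0.5551  3.2958] 0.18008465296873327 29.976781904697418
tip in tube frame mm (x along, y, z) [120.477    0.3095  -0.1077] rot err [ 0.0099  0.1843 -0.091 ] force tube axes [-10.1789  -0.1771  -2.0712] torque [-0.0579  1.3421  0.0795]
12.2 [ 0.565  -0.0218  0.1575] [-9.8367 -0.5551  3.2958] 0.18008465296873327 29.976781904697418
```

View pics/ins.png

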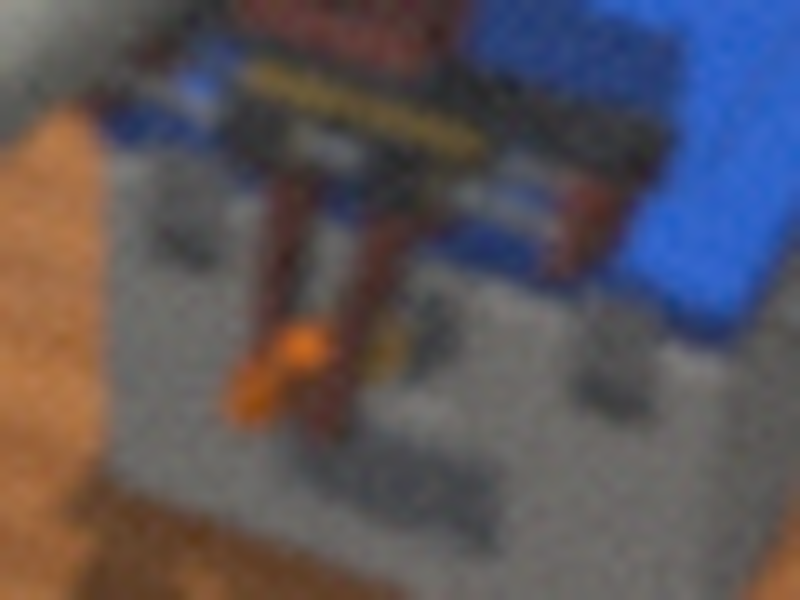

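The brass collar at crop (385,350) sits right against the tube's mouth at (435,330), with about 10 N axial force. The gauge is fully inserted, so I'll draw it straight out.

Request:
servo_tool(translation=[[-8,0,0],[-30,0,0],[-60,0,0],[-90,0,0],[-120,0,0]], angular=[[0,0,0],[0,0,0],[0,0,0],[0,0,0],[0,0,0]])

```text
time_s: 12.88
tcp_pos: [0.462, -0.0256, 0.2169]
ee_rot: [3.025, 0.057, -0.806]
ft_force: [0.2, 0.4, -0.0]
finger_gap: 0.179
grip_force: 30.0
```

Request:
servo_tool(translation=[[-25,0,0],[-45,0,0],[-55,0,0],[-55,0,0]], angular=[[0,0,0],[0,0,0],[0,0,0],[0,0,0]])

```text
time_s: 13.38
tcp_pos: [0.4151, -0.0274, 0.2443]
ee_rot: [3.025, 0.056, -0.806]
ft_force: [-0.4, -0.1, -1.6]
finger_gap: 0.177
grip_force: 30.0
```

```bash
python3 chk.py; python3 - <<'E'
from g import *
t=cam(np.load("top0.npz"))
print("disk",plane(t,[[147.2,197]],.005),"front",plane(t,[[158.8,195]],.164),"edges",plane(t,[[150,186.3]],.18),plane(t,[[150,202.3]],.145))
f=env.grab_frame("top");I=f["img"][178:212,112:166].mean(2)
print((I[4:30,40:54]).astype(int))
to(20,0,[.6235-.171*np.cos(np.radians(20)),.300-.171*np.sin(np.radians(20)),.164],.004)
E
```

```text
13.375 [ 0.4151 -0.0274  0.2443] [-0.4458 -0.0976 -1.6351] 0.17712400997126093 29.972552061080933
tip in tube frame mm (x along, y, z) [-52.9803   0.5873   1.0022] rot err [ 0.0335 -0.1525 -0.0715] force tube axes [ 0.4285 -0.0804 -1.6407] torque [ 0.0349 -0.3024 -0.0329]
13.375 [ 0.4151 -0.0274  0.2443] [-0.4458 -0.0976 -1.6351] 0.17712400997126093 29.972552061080933
disk [[0.6303 0.4659 0.005 ]] front [[0.6219 0.3742 0.164 ]] edges [[0.6486 0.398  0.18  ]] [[0.5996 0.4089 0.145 ]]
[[146 147 148 149 146 145 145 148 148 146 144 140 139 136]
 [146 146 147 145 143 139 138 140 141 141 140 136 135 134]
 [134 138 138 137 134 135 135 136 138 138 136 135 134 135]
 [110 113 117 115 118 121 127 133 136 136 136 134 135 136]
 [ 74  75  78  83  86  95 109 127 136 137 136 136 137 138]
 [ 54  58  58  56  54  58  86 118 135 141 141 142 141 142]
 [ 59  62  62  53  43  39  67 109 135 144 147 146 145 144]
 [ 64  66  62  59  44  34  58 102 134 145 147 147 145 144]
 [ 64  67  64  57  41  34  54  90 125 142 145 143 143 142]
 [ 65  66  66  59  43  35  43  78 116 135 139 141 139 137]
 [ 66  66  61  56  43 
[... 306 characters left out ...]
  79  88  91  92  93  92]
 [ 76  72  66  52  39  31  45  61  78  87  90  91  90  89]
 [ 72  70  64  54  36  35  44  62  77  85  88  88  89  89]
 [ 64  67  63  53  39  36  48  64  77  85  88  86  90  89]
 [ 54  55  55  46  37  44  54  69  76  84  86  86  86  87]
 [ 51  50  52  49  46  52  66  73  81  84  86  90  86  89]
 [ 60  63  64  65  68  72  77  79  81  87  88  89  86  89]
 [ 80  80  81  84  85  84  82  81  84  88  86  88  88  87]
 [ 91  89  91  95  92  88  82  82  87  89  91  89  90  89]
 [ 95  93  94  95  91  85  85  88  91  91  91  90  91  91]
 [ 93  93  92  91  90  87  86  89  92  91  91  91  91  93]]
[0.4666 0.2429 0.1453] [ 102.5399 -268.2429   54.8993] [ -4.5851  29.6136 -17.4554]
```

The rod is fully out, with its tip 53 mm in front of the mouth. I'll refine the red window position using dark-red pixels in both saved views.

```bash
python3 - <<'E'
from h import *
T=np.load("top0.npz");S=np.load("scene0.npz");t=cam(T);s=cam(S)
r={}
for n,F,b in(("t",T,(150,184,14,20)),("s",S,(196,152,18,22))):
    x,y,w,h=b;I=F["img"][y:y+h,x:x+w].astype(float);red=I[...,2]-I[...,1];dark=I.max(2)<90
    m=(red>12)&dark;yy,xx=np.nonzero(m);W=red[m];r[n]=np.array([(xx*W).sum()/W.sum()+x,(yy*W).sum()/W.sum()+y]);print(n,r[n],m.sum(),xx.min()+x,xx.max()+x,yy.min()+y,yy.max()+y)
    print((m*red).astype(int))
print(tri(t,r["t"],s,r["s"]))
for y in(.365,.371,.378): print(y,proj(t,[[.6235,y,.164]]),proj(s,[[.6235,y,.164]]))
E
```

```text
t [156.8686 192.846 ] 27 150 159 186 201
[[ 0  0  0  0  0  0  0  0  0  0  0  0  0  0]
 [ 0  0  0  0  0  0  0  0  0  0  0  0  0  0]
 [20  0  0  0  0  0  0  0  0  0  0  0  0  0]
 [ 0  0  0  0  0  0 16 24  0  0  0  0  0  0]
 [ 0  0  0  0  0  0  0 18  0  0  0  0  0  0]
 [ 0  0  0  0  0  0  0 18 29  0  0  0  0  0]
 [ 0  0  0  0  0  0 13 19 24  0  0  0  0  0]
 [ 0  0  0  0  0  0  0 17 20  0  0  0  0  0]
 [ 0  0  0  0  0  0  0 16 16 19  0  0  0  0]
 [ 0  0  0  0  0  0  0 17 13  0  0  0  0  0]
 [ 0  0  0  0  0  0  0 20  0  0  0  0  0  0]
 [ 0  0  0  0  0  0  0 19  0  0  0  0  0  0]
 [ 0  0  0  0  0  0  0 17 13  0  0  0  0  0]
 [ 0  0  0  0  0  0  0 17  0  0  0  0  0  0]
 [ 0  0  0  0  0  0  0 19  0  0  0  0  0  0]
 [ 0  0  0  0  0  0 15 16  0  0  0  0  0  0]
 [ 0  0  0  0  0  0 18 19  0  0  0  0  0  0]
 [ 0  0  0  0  0  0 15  0  0  0  0  0  0  0]
 [ 0  0  0  0  0  0  0  0  0  0  0  0  0  0]
 [ 0  0  0  0  0  0  0  0  0  0  0  0  0  0]]
s [203.7161 167.3814] 28 196 212 163 170
[[ 0  0  0  0  0  0  0  0  0  0  0  0  0  0  0  0  0  0]
 [ 0  0  0  0  0  0  0  0  0  0  0  0  0  0  0  0  0  0]
 [ 
[... 657 characters left out ...]
4 15  0  0  0  0  0  0]
 [ 0  0  0  0  0 16  0  0  0 16  0  0  0  0  0  0  0  0]
 [ 0  0  0  0  0 13 14  0 15 16 22 26 14  0  0  0  0  0]
 [ 0  0  0  0  0 15  0  0 19  0  0  0  0 20  0  0  0  0]
 [ 0  0  0  0  0 13 14 21  0  0  0  0  0  0  0  0 23  0]
 [17 23 21 13  0  0 18  0  0  0  0  0  0  0  0  0  0  0]
 [ 0  0  0  0  0  0  0  0  0  0  0  0  0  0  0  0  0  0]
 [ 0  0  0  0  0  0  0  0  0  0  0  0  0  0  0  0  0  0]
 [ 0  0  0  0  0  0  0  0  0  0  0  0  0  0  0  0  0  0]]
(array([0.6304, 0.3849, 0.1502]), np.float64(2.8384721695284847e-05))
0.365 [[161.607  194.4825]] [[206.0942 167.2998]]
0.371 [[159.7708 194.4926]] [[204.9925 166.8737]]
0.378 [[157.6286 194.5044]] [[203.7102 166.3778]]
```

```bash
cat > fin.py <<'E'
from g import *
a=np.radians(20);g0=np.array([.621-.171*np.cos(a),.3085-.171*np.sin(a),.164])
to(20,0,g0,.004)
R=Ro.from_rotvec(s["ee_rot"]).as_matrix();g=s["tcp_pos"]-R[:,2]*PZ-R[:,0]*.004
print("tip",g+R[:,0]*.171,"rod dir",R[:,0])
E
python3 fin.py
```

```text
13.425 [ 0.4153 -0.0274  0.2437] [ 0.0937  0.0849 -1.589 ] 0.18043521279156616 29.97251808643341
[0.4641 0.2514 0.1453] [ 100.2721 -276.8053   55.515 ] [ -4.5994  29.669  -17.4494]
tip [ 0.5693 -0.0216  0.1766] rod dir [ 0.8663  0.0321 -0.4986]
```

Request:
servo_tool(translation=[[3,-20,1],[10,-55,4],[20,-95,9],[35,-135,16],[50,-170,25]], angular=[[-0.3,2,-1.2],[-0.9,6,-3.5],[-1.5,10,-6],[-2.2,14,-8.4],[-2.8,18,-10.6]])

```text
time_s: 14.05
tcp_pos: [0.4394, 0.1466, 0.1965]
ee_rot: [3.101, 0.362, -0.319]
ft_force: [-0.3, -0.0, -1.9]
finger_gap: 0.181
grip_force: 30.0
```

```bash
python3 fin.py
```

```text
14.05 [0.4394 0.1466 0.1965] [-0.2929 -0.0489 -1.8675] 0.1808435197057288 29.972113966941833
[0.4641 0.2514 0.1453] [ 57.6499 -95.3404  42.4723] [-1.8665 11.5274 -6.6631]
tip [0.6023 0.1851 0.1812] rod dir [ 0.9527  0.2276 -0.2012]
```

Request:
servo_tool(translation=[[18,-30,13],[36,-60,26],[48,-80,36],[54,-90,40],[54,-90,40]], angular=[[-0.6,3.8,-2.2],[-1.2,7.5,-4.4],[-1.6,10,-5.8],[-1.8,11,-6.4],[-1.8,11,-6.4]])

```text
time_s: 14.68
tcp_pos: [0.4618, 0.2431, 0.1482]
ee_rot: [3.094, 0.535, -0.022]
ft_force: [0.2, 0.8, -0.2]
finger_gap: 0.183
grip_force: 30.0
```

Request:
servo_tool(translation=[[0,0,0],[0,0,0],[0,0,0]], angular=[[0,0,0],[0,0,0],[0,0,0]])

```text
time_s: 15.05
tcp_pos: [0.4628, 0.2418, 0.1489]
ee_rot: [3.094, 0.532, -0.019]
ft_force: [-0.7, 0.6, -1.0]
finger_gap: 0.18
grip_force: 30.0
```

```bash
python3 fin.py; python3 - <<'E'
from g import *
o=[]
R=Ro.from_rotvec(s["ee_rot"]).as_matrix();g=s["tcp_pos"]-R[:,2]*PZ-R[:,0]*.004
for n in("scene","top"):
    f=env.grab_frame(n);c=cam(f);cv2.imwrite(f"pics/f_{n}.png",f["img"]);np.savez(f"f_{n}.npz",**f)
    q=proj(c,[g,g+R[:,0]*.048,g+R[:,0]*.171,[.625,.3785,.164]]);print(n,q)
    x,y=np.int32(q[2]-[30,35]);print("origin",x,y)
    o.append(cv2.resize(f["img"][y:y+60,x-20:x+40],(400,400),interpolation=2))
cv2.imwrite("pics/f1.png",np.hstack(o))
E
```

```text
15.05 [0.4628 0.2418 0.1489] [-0.7083  0.6132 -1.0337] 0.17992829253077147 29.972354471683502
[0.4641 0.2514 0.1453] [ 4.4346 -8.5743  3.579 ] [-0.0217  0.713  -0.5031]
tip [0.6204 0.2976 0.1656] rod dir [ 0.9426  0.3337 -0.0124]
15.05 [0.4628 0.2418 0.1489] [-0.7083  0.6132 -1.0337] 0.17992829253077147 29.972354471683502
scene [[207.6383 198.8516]
 [210.7632 190.9955]
 [218.2076 172.2799]
 [203.8146 166.1545]]
origin 188 137
top [[199.1804 244.8747]
 [194.356  230.8581]
 [182.1041 195.2625]
 [157.4811 194.0471]]
origin 152 160
```

View pics/f1.png

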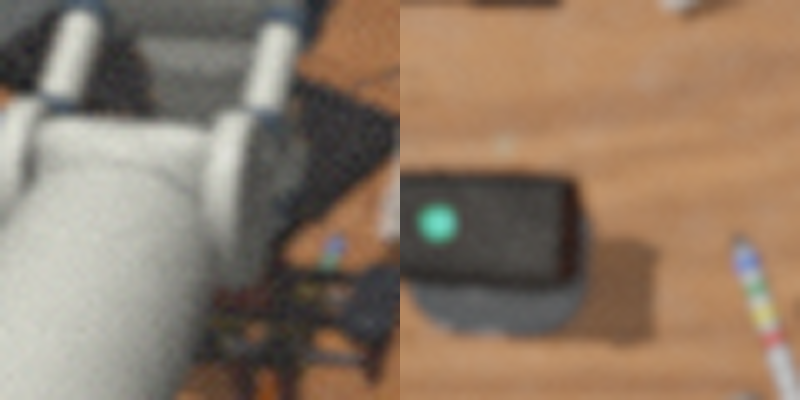

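In the top crop the rod tip is at pixel (182.7,195.7), predicted (182.1,195.3), and the scanner's red front face is at (157.8,194.8). In the scene crop the tip is at (218,172.3), as predicted. I'll make the final small correction.

Request:
servo_tool(translation=[[2,-4,1.5],[4.4,-8.5,3.5],[4.4,-8.5,3.5],[4.4,-8.5,3.5],[4.4,-8.5,3.5]], angular=[[0,0.3,-0.2],[0,0.7,-0.5],[0,0.7,-0.5],[0,0.7,-0.5],[0,0.7,-0.5]])

```text
time_s: 15.78
tcp_pos: [0.4637, 0.2518, 0.1451]
ee_rot: [-3.093, -0.547, 0.001]
ft_force: [-0.8, 0.6, -0.2]
finger_gap: 0.18
grip_force: 30.0
```

Request:
servo_tool(translation=[[0,0,0],[0,0,0],[0,0,0],[0,0,0]], angular=[[0,0,0],[0,0,0],[0,0,0],[0,0,0]])

```text
time_s: 16.27
tcp_pos: [0.4637, 0.2518, 0.1451]
ee_rot: [-3.093, -0.547, 0.001]
ft_force: [-0.3, 0.2, -0.9]
finger_gap: 0.183
grip_force: 30.0
```

```bash
python3 fin.py; python3 - <<'E'
from g import *
R=Ro.from_rotvec(s["ee_rot"]).as_matrix();g=s["tcp_pos"]-R[:,2]*PZ-R[:,0]*.004
F={n:env.grab_frame(n) for n in("scene","top")};C={n:cam(F[n]) for n in F}
for name,lo,hi,x in(("blue",(105,90,60),(130,255,255),.16),("green",(45,70,50),(85,255,255),.14)):
    r={}
    for n in F:
        u,v=np.int32(proj(C[n],[g+R[:,0]*x])[0])
        try: m,c,st=mask(F[n]["img"],lo,hi,(u-7,v-7,15,15));r[n]=c;print(name,n,c,st[4])
        except Exception: print(name,n,"none")
    if len(r)==2:
        p,e=tri(C["top"],r["top"],C["scene"],r["scene"]);print("  3d",p,e,"in gauge",(R.T@(p-g))*1000)
print("window dist along n", (np.array([.625,.3785,.164])-(g+R[:,0]*.171))*1000)
E
```

```text
16.275 [0.4637 0.2518 0.1451] [-0.2746  0.206  -0.9041] 0.18342217701545582 29.97240900993347
[0.4641 0.2514 0.1453] [ 0.181   0.4596 -0.218 ] [-0.0198  0.0284  0.0566]
tip [0.6206 0.309  0.1637] rod dir [ 0.9394  0.3429 -0.0005]
16.275 [0.4637 0.2518 0.1451] [-0.2746  0.206  -0.9041] 0.18342217701545582 29.97240900993347
blue scene none
blue top none
green scene none
green top none
window dist along n [ 4.3733 69.4783  0.3005]
```

```bash
python3 - <<'E'
from g import *
R=Ro.from_rotvec(s["ee_rot"]).as_matrix();g=s["tcp_pos"]-R[:,2]*PZ-R[:,0]*.004
r={};C={}
for n in("scene","top"):
    f=env.grab_frame(n);C[n]=cam(f);u,v=np.int32(proj(C[n],[g+R[:,0]*.157])[0])
    I=f["img"][v-6:v+7,u-6:u+7].astype(float);w=np.clip(I[...,0]-I[...,2]-20,0,None);yy,xx=np.mgrid[v-6:v+7,u-6:u+7]
    r[n]=np.array([(xx*w).sum(),(yy*w).sum()])/w.sum();print(n,r[n],proj(C[n],[g+R[:,0]*.157]),w.max(),(w>0).sum())
p,e=tri(C["top"],r["top"],C["scene"],r["scene"]);print(p,e,R.T@(p-g)*1000)
E
```

```text
16.375 [0.4637 0.2517 0.1451] [ 0.8197  0.1348 -1.2417] 0.17586203494699146 29.972487688064575
scene [216. 173.] [[215.346  173.8006]] 8.0 1
top [180.4958 198.9748] [[180.1977 199.2883]] 34.0 6
[0.6083 0.3014 0.169 ] 0.0011340210391130039 [156.8071   2.9299  -5.3326]
```

```bash
python3 -c "
from workcell import env
print(env.sign_off())"
```

```text
the job is handed in; nothing more can be done
None
```

The job is handed in: I pushed the gauge in until the collar stopped on the tube's mouth (about 10 N), drew it fully out, and still hold it level and still with its tip about 7 cm in front of the left scanner's red window, 16 s in; tip and window positions come from the camera images, good to a few mm.

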